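Stage the seal ring and hold the dosing guard open

TASK

I am about to change the seal in the dosing station: take the blue seal ring out of the parts tray and put it fully down over the ready post with the red foot, letting go of it there. Then raise the station's clear guard, which has a yellow handle bar, to 50 degrees from its shut position (give or take 5) and finish while still holding it there with the gripper's fingers, because it falls shut when let go. Leave the other rings, the honey jars, the loose cap and the spanner where they are.

Things in the scene. Friction and masses are not known exactly. Their poses are not given: they have to be found in the camera images.
- ring_blue: Blue rigid seal ring, the one to use: 40 mm outside, 25 mm bore, 20 mm tall, about 30 g. Origin: centre of its underside, z up along the bore. Lies flat in one of the tray's three compartments; which one varies.
- ring_orange: Orange ring, same size and origin as the blue one, in another compartment; stays there.
- ring_black: Black ring, same size and origin as the blue one, in another compartment; stays there.
- tray: White fixed parts tray, 294 (x) x 100 (y) x 12 mm tall, 4 mm walls and floor, open on top, two dividers making three compartments in a row along its x, each about 92 x 92 mm inside. Origin: centre of its underside. Position and yaw vary.
- post: Fixed ready post: round red foot 52 mm across and 8 mm thick, with an upright steel pin 18 mm in diameter in its middle, straight to 36 mm above the table, then tapering to 8 mm diameter at 44 mm. Origin: centre of the underside of the foot. Position varies.
- post_seat (a point): Centre of the foot's top face, on the pin's axis, 8 mm above the table: the ring's origin comes here when fully down.
- station: Fixed dosing station: open-topped aluminium housing 200 (x) x 220 (y) x 124 mm tall with a white pump in it, and a grey control box 100 mm deep and 150 mm tall joined behind it (+x), with a bent steel pipe to 214 mm. Origin: centre of the underside of the housing; x points away from the robot at yaw 0. Position and yaw vary.
- guard (a joint): Angle of the clear guard (rad): 0 shut and level on the housing, grows as its near edge rises, stop at 1.5; 50 degrees is 0.873. The hinge axis runs along the station's y, 100 mm behind the station's origin (+x) and 130 mm above the table. No spring or catch: the guard with its bar (about 0.55 kg) falls shut when let go from any angle; lifting it takes about 2 to 4 N at the bar.
- bar_mid (a point): Middle of the guard's yellow handle bar, a round bar 12 mm in diameter and 130 mm long lying along the station's y, 245 mm from the hinge axis in the plane of the guard (so at the hinge's height when shut). Two arms, 10 mm wide, join its ends (60 mm either side of the middle) to the guard's near edge; between them there is 39 mm of free space between the bar and that edge. Axes turn with the guard. The round bar can turn between gripping fingers.
- jar_a: Full honey jar, amber with black cap, 68 mm in diameter and 94 mm tall, origin under its centre; beyond the post, leave alone.
- jar_b: Second honey jar, same as the first; right of the tray, leave alone.
- jar_c: Third honey jar, same; to the left of the station, leave alone.
- cap: Loose black jar cap, 64 mm in diameter and 15 mm tall, origin under its centre; left of the station, leave alone.
- spanner: Steel spanner, 160 mm long, lying on the table beyond the tray; origin in its middle; leave alone.
There are look-alikes about, which are no part of the job. Of the things that look like the ring_orange, the smallest one is meant.

How it is judged (in metres and radians):
On the way, in this order (a step that is already met when the one before it is completed fails the run):
1. the blue ring is fully down over the post and let go (horizontal distance between ring_blue and post_seat below 0.007 m and z of ring_blue in the frame of post_seat below 0.004 m and angle between ring_blue's own z axis and vertical below 0.15 rad and contact force between ring_blue and the fingers below 0.1 N), for 0.2 s.
2. the guard is held by the fingers at 50 degrees (value of joint guard between 0.785 and 0.96 rad and contact force between guard and the fingers above 0.5 N), for 0.3 s.
At the end, for the whole second after the job is handed in: The blue ring is fully down over the post (within 4 mm of the foot, level, untouched); the guard stands still at 50 +- 5 degrees (0.785 to 0.960 rad), borne by the gripper's fingers (over 0.5 N) and by no loose thing, through the last second (all of step 1 and all of step 2 and velocity of joint guard between -0.05 and 0.05 rad/s and contact force between guard and ring_orange below 0.1 N and contact force between guard and ring_black below 0.1 N and contact force between guard and jar_a below 0.1 N and contact force between guard and jar_b below 0.1 N and contact force between guard and jar_c below 0.1 N and contact force between guard and cap below 0.1 N and contact force between guard and spanner below 0.1 N and contact force between guard and ring_blue below 0.1 N); the arm keeps its last pose, push and grip.
It fails at once if another ring, a jar, the cap or the spanner is moved more than 30 mm or a jar tips (distance of any of ring_orange, ring_black, jar_a, jar_b, jar_c, cap, spanner from where it was at the start of the episode above 0.03 m or angle between any of jar_a, jar_b, jar_c's own z axis and vertical above 0.3 rad).
It also fails if it takes over 58 s, if anything falls off the work surface, if the arm or the gripper's body presses on something with over 40 N, if the wrist force passes 120 N, or if a joint passes its speed limit or range.

ROBOT

A 6-joint arm with a two-finger parallel gripper is mounted at the origin on the work surface. World frame = base frame: x ahead of the robot, y to its left, z up, the work surface at z = 0. Lengths are in m, angles in degrees, forces in N, time in s.
With the tool pointing down it reaches from about 0.25 to 0.725 m from the base axis. Payload 9.7 kg.
Tool frame: the origin (TCP) lies at the very end of the fingers, on their centre line; the grasp point (between the pads) lies 19 mm behind it; x points along the fingers, y is the direction in which the jaws open and shut, and the axes are right-handed (so a half turn about x gives the same grasp; the last joint's range is limited). The gripper opens to 85 mm and grips with 20 to 120 N. Pads are 22 mm wide; open, the fingers measure 114 mm over their backs; the gripper's body (76 mm by 85 mm) begins 54 mm behind the grasp point. The pads swing forward as they close: fully open they stand 13 mm farther back than shut.
Start: joints at [73.797, 4.979, 10.078, 95.1, 0, 90], TCP at [0.153, 0.528, 0.231] pointing down, gripper open.
Joint ranges: [-179.16, 179.16], [-48.56, 103.87], [-65.8, 70.77], [-126.05, 130.52], [-82.76, 87.17], [-180, 180]. Speed limits (degrees/s): [127.2, 127.2, 147.25, 180, 180, 180].

INTERFACE

Orientations are given as [roll, pitch, yaw] about the fixed x, y, z axes, in that order (R = Rz(yaw) Ry(pitch) Rx(roll)).
In Python, from workcell import get_obs, cams, bot gives the robot as it stands.
- The arm moves only by the tool apply_moves, never from a script. Its argument "rows" is a list that holds one entry, the list of rows, each a list of 7 numbers: the shift along the tool's x, y, z in mm, then the turn, a rotation vector about the tool's x, y, z in rad, then the opening, from 0 (shut) to 1 (fully open). A call has 1 to 20 rows; each row is the pose to reach, as a shift and turn from the pose measured when the call began, along the tool's axes at that moment; what a row does not reach only later rows make up. A row lasts 1/10 s, in which the tool goes at most 50 mm and 8.59 degrees, less where a joint would pass 70% of its speed; a pose out of reach is approached as far as the arm can. A call with a gripper value outside its range is refused whole. The fingers move at their own pace and stop on an object; "newtons" is the grip in N (left out, the last holds). Time passes only in rows, so rows that repeat a pose let the fingers close. It gives the time, the measured TCP pose, the force and the opening at its end, in the units of the state.
- get_obs(): the state, without advancing time (a new reading comes with each control period).
- cams.camera(name): name is "scene" or "top"; returns a dict with "pixels" (400x640x3 uint8, red, green, blue), "range_z" (400x640 float32, m along the optical axis (not along the pixel's ray), 0 where there is no reading), "fx", "fy", "cx", "cy" (pixels), "D" ([k1, k2, p1, p2, k3] as OpenCV has them; the pictures are not rectified), "eye" and "attitude" of the camera in the world. Camera axes: x right, y up, looking along -z (the intrinsics and any distortion apply to the point x, -y, -z); pixel columns grow to the right and rows downward; lengths in m; the calibration is good to about 2 mm. A picture is of the moment at which its call begins.
- bot.job_done(): hands the job in, once; it reports no verdict.
Trained networks look in a picture, given as the dict that the camera call returned (one of the last four; its "shot" number tells which), for a name from the list of things; names that differ only in an ending like _2 or _b are one class to them, and where a whole thing is asked for, a point or a joint stands for the part that bears it (a point fixed in the world has none). Each returns a list of dicts, best first, with "confidence" (0 to 1); they miss things now and then, are a little off and sometimes report something else, mostly with a low value. They report only what shows in the picture. A call takes as long as a camera call. They do not tell look-alikes from the thing itself.
- cams.find_in(label, picture): "at" ([x, y, z] in m, in world coordinates, good to about 4 mm: the middle of the surface that is visible of it).
The state is a dict: "time": time; "q": joint angles; "qd": joint speeds; "joint_efforts": joint torques, N m; "ee_pos": TCP position; "tcp_rot": TCP orientation; "wrist_force": force on the tool from outside, world axes, zero at the start; "torque": the same for the moment, N m; "opening": finger opening in m.
Only numpy, scipy, OpenCV 4.12 (cv2) and the standard library are available. Lean on these libraries where they do the work, as an engineer would, in place of code of your own. Each camera call takes 0.05 s, during which the arm holds its last target.

## Working session

There is one attempt and no reset: what is moved stays moved. The work goes in short steps, Python scripts to look and compute and a tool call to move; the robot and the scene stay as the last step left them, time stands still between calls to the robot, and variables do not carry over. Pictures are saved under pics/ and viewed, and the job is handed in when it is done.

Besides the shell and the picture viewer there is one more tool, called after ">>>" as name([rows], argument=value, ...), one row to a line, values as JSON. apply_moves: Moves the arm, as the interface text tells. Its arguments: {"type":"object","properties":{"rows":{"type":"array"},"newtons":{"type":"number"}},"required":["rows"]}

```bash
mkdir -p pics; ls
cat > h.py <<'E'
import numpy as np, cv2
from workcell import get_obs, cams, bot
from scipy.spatial.transform import Rotation as R
def shot(name,fn=None):
    p=cams.camera(name)
    if fn: cv2.imwrite('pics/'+fn,cv2.cvtColor(p['pixels'],cv2.COLOR_RGB2BGR))
    return p
E
python3 - <<'E'
from h import *
o=get_obs();print({k:np.round(v,3) for k,v in o.items()})
for n in('scene','top'):
    p=shot(n,n+'1.png');print(n,p['eye'],p['attitude'],p['fx'],p['fy'],p['cx'],p['cy'],p['D'])
    np.savez(n+'1.npz',**{k:np.array(v) for k,v in p.items()})
    for l in ['ring_blue','ring_orange','ring_black','tray','post','station','guard','bar_mid','jar_a','cap','spanner']:
        print(l,[(np.round(d['at'],3).tolist(),round(d['confidence'],2)) for d in cams.find_in(l,p)])
print(get_obs()['time'])
E
```

```text
pics
{'time': np.float64(0.0), 'q': array([ 7.3799e+01,  5.0110e+00,  1.0035e+01,  9.5100e+01, -1.0000e-03,
        8.9998e+01]), 'qd': array([ 0.062, -0.05 , -0.04 , -0.079,  0.013,  0.093]), 'joint_efforts': array([ 0.0000e+00, -5.2039e+01,  4.6480e+01,  1.6000e-02,  0.0000e+00,
       -0.0000e+00]), 'ee_pos': array([0.153, 0.528, 0.231]), 'tcp_rot': array([ -89.038,   89.924, -105.238]), 'wrist_force': array([ 0.22 , -0.056,  0.843]), 'torque': array([ 0.013, -0.039, -0.001]), 'opening': np.float64(0.085)}
scene [ 1.00703657 -0.47231704  0.92972332] [39.08508661  0.07588947 48.58430818] 379.49644469132477 379.49644469132477 325.45578997382455 203.11687811997268 [-0.00138054  0.          0.          0.          0.        ]
ring_blue [([0.452, 0.457, 0.016], 0.6), ([0.476, -0.274, 0.02], 0.55), ([0.594, -0.492, 0.092], 0.52)]
ring_orange [([0.386, -0.283, 0.016], 0.65), ([0.264, -0.246, 0.022], 0.62), ([0.44, -0.403, 0.024], 0.52)]
ring_black [([0.575, -0.269, 0.023], 0.74), ([0.594, -0.491, 0.095], 0.3)]
tray [([0.494, -0.269, 0.006], 0.97)]
post [([0.566, -0.141, 0.01], 0.57)]
sta
[... 373 characters left out ...]
17  -0.81148126 -89.06808039] 500.2104774258754 500.2104774258754 321.9457135455926 193.6481118683991 [0.03623271 0.         0.         0.         0.        ]
ring_blue [([0.474, -0.272, 0.023], 0.41)]
ring_orange [([0.432, -0.393, 0.024], 0.69), ([0.26, -0.242, 0.026], 0.44)]
ring_black []
tray [([0.477, -0.269, 0.005], 0.95)]
post [([0.559, -0.132, 0.008], 0.62)]
station [([0.634, 0.162, 0.134], 0.61)]
guard [([0.591, 0.157, 0.133], 0.83)]
bar_mid []
jar_a [([0.731, -0.13, 0.094], 0.96), ([0.571, -0.478, 0.09], 0.96), ([0.549, 0.441, 0.096], 0.83), ([0.721, -0.281, 0.006], 0.29)]
cap [([0.448, 0.466, 0.019], 0.75), ([0.593, 0.161, 0.135], 0.66)]
spanner [([0.721, -0.277, 0.005], 0.59)]
1.2
```

View pics/scene1.png

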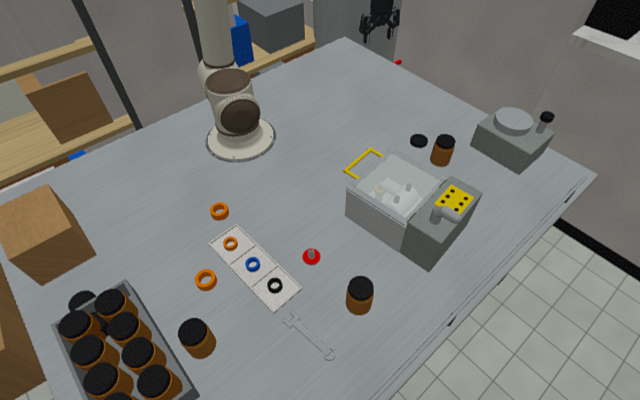

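View pics/top1.png

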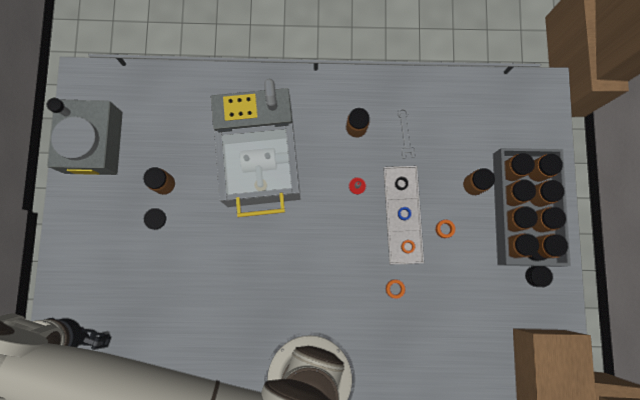

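The pictures show the blue ring in the middle tray compartment at (252,264) in scene and (404,213) in top. The red post is at (311,257) and (357,186), and the yellow bar at (362,162) and (260,210). Next I measure positions by colour and depth.

```bash
cat >> h.py <<'E'
def cloud(p):
    K=np.array([[p['fx'],0,p['cx']],[0,p['fy'],p['cy']],[0,0,1]],float)
    v,u=np.mgrid[:400,:640]
    uv=np.stack([u,v],-1).reshape(-1,1,2).astype(np.float64)
    n=cv2.undistortPoints(uv,K,np.array(p['D'],float))[:,0]
    z=np.array(p['range_z']).reshape(-1)
    c=np.c_[n[:,0]*z,-n[:,1]*z,-z]
    w=R.from_euler('xyz',p['attitude'],degrees=True).apply(c)+np.array(p['eye'])
    w[z==0]=np.nan
    return w.reshape(400,640,3)
def rays(p,uv):
    K=np.array([[p['fx'],0,p['cx']],[0,p['fy'],p['cy']],[0,0,1]],float)
    n=cv2.undistortPoints(np.array(uv,float).reshape(-1,1,2),K,np.array(p['D'],float))[:,0]
    d=R.from_euler('xyz',p['attitude'],degrees=True).apply(np.c_[n[:,0],-n[:,1],-np.ones(len(n))])
    return np.array(p['eye']),d
def onz(p,uv,z):
    e,d=rays(p,uv); return e+d*((z-e[2])/d[:,2])[:,None]
def hsv(p): return cv2.cvtColor(np.array(p['pixels']),cv2.COLOR_RGB2HSV)
def masks(p):
    h=hsv(p);H,S,V=h[...,0],h[...,1],h[...,2]
    return dict(blue=(H>100)&(H<125)&(S>120)&(V>60),red=((H<6)|(H>174))&(S>150)&(V>80),yellow=(H>20)&(H<32)&(S>150)&(V>100))
E
cat > m.py <<'E'
from h import *
for n in('scene','top'):
    p=dict(np.load(n+'1.npz')); w=cloud(p)
    print(n,'table z',np.nanmedian(w[300:340,180:250,2]) if n=='top' else np.nanmedian(w[290:330,400:500,2]))
    for k,m in masks(p).items():
        c,l,s,ce=cv2.connectedComponentsWithStats(m.astype(np.uint8))
        for i in range(1,c):
            if s[i,4]<15: continue
            q=w[l==i]; q=q[~np.isnan(q[:,0])]
            if len(q)==0: continue
            print(k,s[i].tolist(),ce[i].round(1),'mean',q.mean(0).round(4),'min',q.min(0).round(3),'max',q.max(0).round(3))
E
python3 m.py
```

```text
scene table z -0.002165312155157917
blue [230, 14, 24, 53, 822] [241.4  41.4] mean [-0.7181  0.4604 -0.0793] min [-1.332  0.394 -0.262] max [-0.695  0.801  0.013]
blue [68, 150, 18, 11, 84] [ 76.4 154.6] mean [-0.9244 -0.4929 -0.4365] min [-0.97  -0.532 -0.463] max [-0.648 -0.453 -0.229]
blue [245, 257, 15, 15, 124] [252.3 264. ] mean [ 0.4801 -0.276   0.0201] min [ 0.459 -0.294  0.009] max [ 0.498 -0.257  0.026]
red [394, 59, 8, 5, 26] [397.8  61.5] mean [-0.2477  1.198  -0.2731] min [-0.266  1.167 -0.283] max [-0.235  1.224 -0.264]
red [303, 249, 17, 16, 156] [311.  257.2] mean [ 0.5639 -0.137   0.0068] min [ 0.536 -0.16   0.001] max [ 0.586 -0.11   0.021]
yellow [344, 148, 40, 31, 182] [359.9 161.4] mean [0.4688 0.1381 0.1331] min [0.446 0.076 0.127] max [0.51  0.21  0.138]
yellow [434, 185, 40, 29, 535] [454.4 198.8] mean [0.7487 0.2128 0.1512] min [0.711 0.16  0.147] max [0.788 0.256 0.156]
top table z 0.0001033679910924512
blue [398, 207, 13, 13, 74] [403.9 213.3] mean [ 0.4759 -0.2716  0.0211] min [ 0.458 -0.29   0.006] max [ 0.495 -0.255  0.031]
red [350, 178, 15, 16, 156] [356.9 185.8] mean [ 0.5588 -0.1324  0.0085] min [ 0.537 -0.154  0.   ] max [ 0.584 -0.111  0.037]
yellow [223, 94, 34, 26, 682] [239.7 106.8] mean [0.7507 0.2086 0.1525] min [0.714 0.162 0.141] max [0.789 0.256 0.163]
yellow [67, 169, 26, 3, 43] [ 80.5 170.3] mean [0.5773 0.6672 0.0721] min [0.575 0.635 0.062] max [0.582 0.706 0.081]
yellow [236, 193, 48, 24, 246] [260.3 208.8] mean [0.4665 0.1433 0.1342] min [0.446 0.08  0.022] max [0.512 0.211 0.145]
```

```bash
cat >> h.py <<'E'
def proj(p,X):
    K=np.array([[p['fx'],0,p['cx']],[0,p['fy'],p['cy']],[0,0,1]],float)
    c=R.from_euler('xyz',p['attitude'],degrees=True).inv().apply(np.asarray(X)-np.array(p['eye']))
    c=c*[1,-1,-1]
    return cv2.projectPoints(c,np.zeros(3),np.zeros(3),K,np.array(p['D'],float))[0][:,0]
def hullc(uv):
    h=cv2.convexHull(np.float32(uv)); m=cv2.moments(h); return np.array([m['m10']/m['m00'],m['m01']/m['m00']])
def fitcyl(p,comp,r,z0,z1,g):
    from scipy.optimize import least_squares
    v,u=np.nonzero(comp); q=hullc(np.c_[u,v])
    t=np.linspace(0,2*np.pi,60)
    def f(x):
        X=np.r_[np.c_[x[0]+r*np.cos(t),x[1]+r*np.sin(t),0*t+z0],np.c_[x[0]+r*np.cos(t),x[1]+r*np.sin(t),0*t+z1]]
        return hullc(proj(p,X))-q
    return least_squares(f,g,diff_step=1e-3).x
def comp(m,g,p,tol=25):
    c,l,s,ce=cv2.connectedComponentsWithStats(m.astype(np.uint8))
    px=proj(p,[g])[0]; d=[np.hypot(*(ce[i]-px))+(1e3 if s[i,4]<20 else 0) for i in range(1,c)]
    i=1+int(np.argmin(d)); return l==i
E
cat > m2.py <<'E'
from h import *
for n in('scene','top'):
    p=dict(np.load(n+'1.npz')); w=cloud(p); M=masks(p)
    print(n,'ring',fitcyl(p,comp(M['blue'],[.477,-.273,.02],p),.020,.004,.024,[.477,-.273]).round(4),
     'post',fitcyl(p,comp(M['red'],[.56,-.135,.006],p),.026,0,.008,[.56,-.135]).round(4))
    c=comp(M['yellow'],[.467,.14,.13],p); v,u=np.nonzero(c)
    # bar pixels: on plane z=.13
    q=onz(p,np.c_[u,v],.132)
    # fit front bar line robustly
    from scipy.spatial import ConvexHull
    rect=cv2.minAreaRect(np.float32(q[:,:2]*1000)); print('rect',rect); print(cv2.boxPoints(rect).round(1).tolist())
o=get_obs(); T=R.from_euler('xyz',o['tcp_rot'],degrees=True).as_matrix(); print(T.round(3),o['ee_pos'],o['q'])
E
python3 m2.py
```

```text
scene ring [ 0.4766 -0.2745] post [ 0.56   -0.1342]
rect ((477.8305969238281, 141.8632354736328), (51.41302490234375, 131.14549255371094), 6.982911109924316)
[[444.29998779296875, 203.8000030517578], [460.29998779296875, 73.69999694824219], [511.29998779296875, 79.9000015258789], [495.3999938964844, 210.10000610351562]]
top ring [ 0.4769 -0.2731] post [ 0.5605 -0.1329]
rect ((477.962646484375, 144.62838745117188), (52.63068771362305, 128.52032470703125), 7.8128790855407715)
[[443.20001220703125, 204.6999969482422], [460.6000061035156, 77.4000015258789], [512.7999877929688, 84.5], [495.29998779296875, 211.89999389648438]]
[[ 0.     0.279  0.96 ]
 [ 0.     0.96  -0.279]
 [-1.     0.     0.   ]] [0.15348064 0.52814592 0.23130833] [ 7.37962037e+01  4.97758223e+00  1.00795010e+01  9.51005479e+01
 -4.09864548e-04  8.99998725e+01]
```

Run:
```python
import cv2
a=cv2.imread('pics/top1.png')[80:240,200:330]; cv2.imwrite('pics/c1.png',cv2.resize(a,None,fx=4,fy=3.7,interpolation=cv2.INTER_NEAREST))
```

```text
(no output)
```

View pics/c1.png

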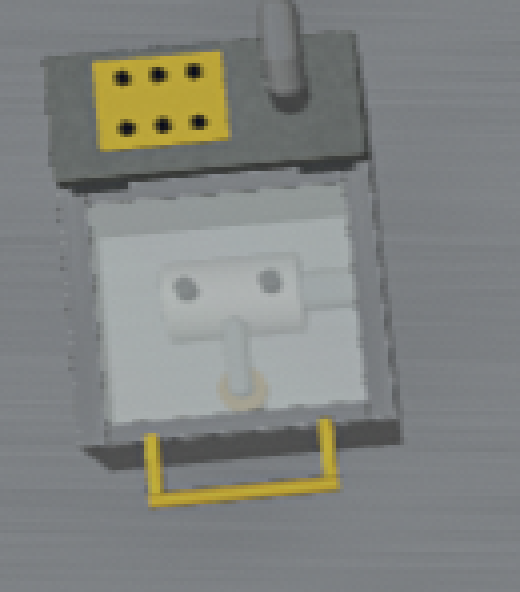

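```bash
cat >> h.py <<'E'
def plan(pos,jaw,tilt=None):
    """world target TCP pos, jaw angle deg (tool down) -> shift mm, rotvec in tool frame"""
    o=get_obs(); T=R.from_euler('xyz',o['tcp_rot'],degrees=True)
    a=np.radians(jaw); y=np.array([np.cos(a),np.sin(a),0]); x=np.array([0,0,-1.]); z=np.cross(x,y)
    G=R.from_matrix(np.c_[x,y,z])
    d=T.inv().apply(np.array(pos)-o['ee_pos'])*1000; r=(T.inv()*G).as_rotvec()
    print('t',round(o['time'],2),'pos',o['ee_pos'].round(4),'open',round(float(o['opening']),4),'F',np.round(o['wrist_force'],1),'q',np.round(o['q'],1))
    print('T',T.as_matrix().round(3).tolist())
    print('shift',d.round(1),'rot',r.round(4))
E
python3 -c "
from h import *
plan([.477,-.274,.15],-45)"
```

```text
t 1.2 pos [0.1535 0.5281 0.2313] open 0.0853 F [-0.1 -0.2  0.1] q [73.8  5.  10.1 95.1 -0.  90. ]
T [[0.0, 0.279, 0.96], [0.0, 0.96, -0.279], [-1.0, 0.0, 0.0]]
shift [  81.3 -680.   534.5] rot [ 2.0734 -0.     -0.    ]
```

>>> apply_moves([
  [[30,-680,534,2.073,0,0,0.6],[30,-680,534,2.073,0,0,0.6],[30,-680,534,2.073,0,0,0.6],[30,-680,534,2.073,0,0,0.6],[30,-680,534,2.073,0,0,0.6],[30,-680,534,2.073,0,0,0.6],[30,-680,534,2.073,0,0,0.6],[30,-680,534,2.073,0,0,0.6],[30,-680,534,2.073,0,0,0.6],[30,-680,534,2.073,0,0,0.6],[30,-680,534,2.073,0,0,0.6],[30,-680,534,2.073,0,0,0.6],[30,-680,534,2.073,0,0,0.6],[30,-680,534,2.073,0,0,0.6],[30,-680,534,2.073,0,0,0.6],[30,-680,534,2.073,0,0,0.6],[30,-680,534,2.073,0,0,0.6],[30,-680,534,2.073,0,0,0.6],[81,-680,534,2.073,0,0,0.6],[81,-680,534,2.073,0,0,0.6]],
])

```text
time: 3.2
ee_pos: [0.4735, -0.2724, 0.1436]
tcp_rot: [-75.6, 89.4, 149.3]
wrist_force: [-0.1, 0.7, -0.0]
opening: 0.0512
```

```bash
python3 -c "
from h import *
plan([.477,-.274,.007],-45)
p=shot('scene','s2.png');p=shot('top','t2.png')"
```

```text
t 3.2 pos [ 0.4735 -0.2724  0.1436] open 0.0512 F [-0.1  0.7 -0. ] q [-29.9   4.2  -0.4  86.    0.  105.1]
T [[-0.01, 0.707, -0.707], [0.006, -0.707, -0.707], [-1.0, -0.011, 0.003]]
shift [136.5   5.1  -1.7] rot [-0.0003  0.0028  0.0108]
```

View pics/s2.png

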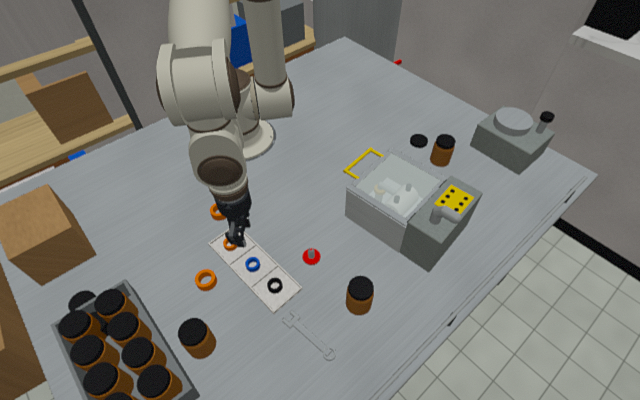

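The gripper shows at (237,232), behind the blue ring at (252,264). I'll check that against the projected TCP, because an elevated tool should appear shifted in this view.

```bash
python3 -c "
from h import *
o=get_obs()
for n in('scene','top'):
  p=shot(n); print(proj(p,[o['ee_pos'],o['ee_pos']+[0,0,.019]]))
plan([.477,-.274,.04],-45)"
python3 -c "
import cv2
a=cv2.imread('pics/s2.png')[180:300,180:320]; cv2.imwrite('pics/c2.png',cv2.resize(a,None,fx=5,fy=5))"
```

```text
[[244.30192568 235.42257393]
 [242.99719697 231.02187369]]
[[412.75942375 207.41785259]
 [414.12836523 206.45434049]]
t 3.4 pos [ 0.4773 -0.2737  0.1531] open 0.051 F [0.7 0.7 1.2] q [-29.8   3.9   0.3  86.2   0.  105.1]
T [[0.003, 0.708, -0.706], [-0.002, -0.706, -0.708], [-1.0, 0.003, -0.001]]
shift [113.1  -0.4   0.5] rot [ 0.0012 -0.0009 -0.0031]
```

View pics/c2.png

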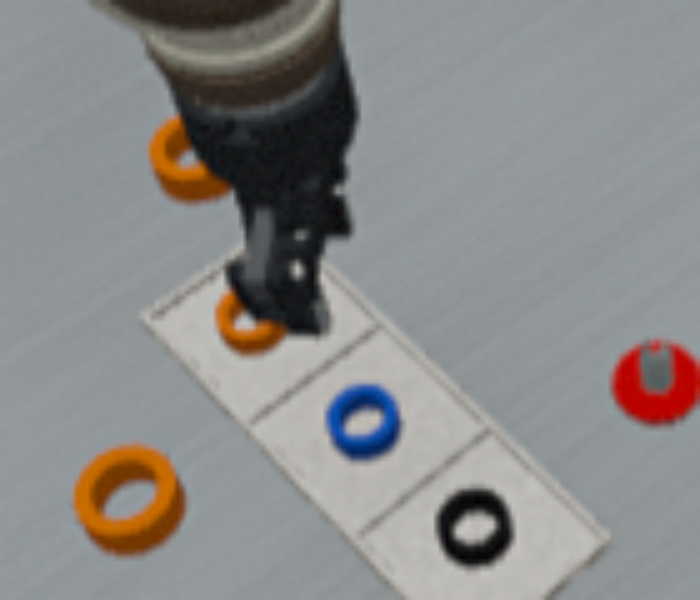

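```bash
python3 -c "
from h import *
p=shot('scene','s3.png');shot('top','t3.png')
o=get_obs();e=o['ee_pos'];y=np.array([.707,-.707,0])
for s in(-.033,-.0255,.0255,.033): print(s,proj(p,[e+y*s,e+y*s+[0,0,.006]]).round(1).tolist())
import cv2
a=cv2.imread('pics/s3.png')[180:300,180:320]; b=cv2.resize(a,None,fx=5,fy=5)
for s in (-.0255,0,.0255):
  u=(proj(p,[e+y*s+[0,0,.006]])[0]-[180,180]+.5)*5; cv2.circle(b,(int(u[0]),int(u[1])),4,(0,0,255),-1)
cv2.imwrite('pics/c3.png',b)
"
```

```text
-0.033 [[246.8, 224.6], [246.4, 223.2]]
-0.0255 [[246.2, 227.0], [245.8, 225.6]]
0.0255 [[242.1, 244.1], [241.7, 242.8]]
0.033 [[241.5, 246.7], [241.1, 245.4]]
```

View pics/c3.png

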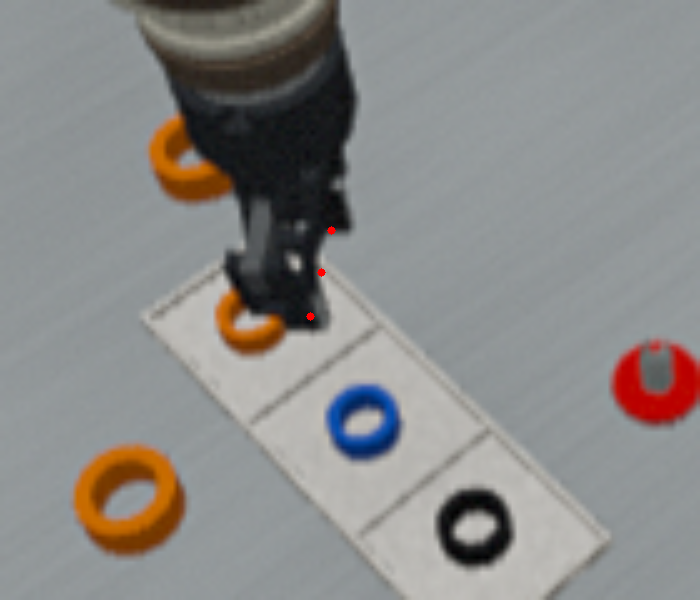

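```bash
python3 -c "
from h import *
o=get_obs();e=o['ee_pos'];y=np.array([.707,-.707,0]);t=np.array([.707,.707,0])
for n in('scene','top'):
  p=shot(n);w=cloud(p)
  m=(np.linalg.norm(w[...,:2]-e[:2],axis=-1)<.12)&(w[...,2]>.13)&(w[...,2]<.26)
  q=w[m]-e
  for z in np.arange(-.02,.1,.01):
    s=q[(q[:,2]>=z)&(q[:,2]<z+.01)]
    if len(s): print(n,round(z,3),len(s),'y',(s@y).min().round(3),(s@y).max().round(3),'t',(s@t).min().round(3),(s@t).max().round(3))
"
```

```text
scene 0.0 15 y -0.03 0.036 t -0.002 0.01
scene 0.01 34 y -0.03 0.041 t -0.011 0.011
scene 0.02 28 y -0.031 0.043 t -0.005 0.011
scene 0.03 19 y -0.028 0.034 t 0.001 0.011
scene 0.04 20 y -0.054 0.053 t 0.005 0.013
scene 0.05 49 y -0.047 0.06 t -0.013 0.013
scene 0.06 48 y -0.024 0.062 t -0.011 0.016
scene 0.07 69 y -0.025 0.064 t -0.017 0.017
scene 0.08 44 y -0.011 0.066 t -0.017 0.017
scene 0.09 64 y 0.01 0.069 t -0.019 0.019
top 0.04 1 y -0.037 -0.037 t 0.007 0.007
top 0.05 6 y -0.052 -0.032 t 0.009 0.013
top 0.06 4 y -0.033 -0.029 t 0.009 0.013
top 0.07 6 y -0.033 -0.027 t 0.012 0.015
top 0.08 3 y -0.064 -0.026 t 0.012 0.015
top 0.09 4 y -0.063 -0.049 t 0.009 0.012
```

>>> apply_moves([
  [[40,0,0,0,0,0,0.6],[80,0,0,0,0,0,0.6],[110,0,0,0,0,0,0.6],[130,0,0,0,0,0,0.6],[140,0,0,0,0,0,0.6],[147,0,0,0,0,0,0.6],[147,0,0,0,0,0,0.6],[147,0,0,0,0,0,0.6]],
])

```text
time: 4.4
ee_pos: [0.4783, -0.2744, 0.0065]
tcp_rot: [105.0, 89.7, -29.9]
wrist_force: [0.3, 0.6, -0.0]
opening: 0.0515
```

```bash
python3 -c "
from h import *
plan([.4768,-.2738,.006],-45)"
```

```text
t 4.4 pos [ 0.4783 -0.2744  0.0065] open 0.0515 F [ 0.3  0.6 -0. ] q [-29.8   6.7 -13.1  70.   -0.  105.1]
T [[0.004, 0.708, -0.706], [-0.002, -0.706, -0.708], [-1.0, 0.004, -0.001]]
shift [ 0.5 -1.5  0.6] rot [ 0.001  -0.0012 -0.0045]
```

Clear so far. Closing on the ring.

>>> apply_moves([
  [[0,-1,0,0,0,-0.004,0.4],[0,-1,0,0,0,-0.004,0.3],[0,-1,0,0,0,-0.004,0.3],[0,-1,0,0,0,-0.004,0.3],[0,-1,0,0,0,-0.004,0.3],[0,-1,0,0,0,-0.004,0.3]],
], newtons=30)

```text
time: 5.0
ee_pos: [0.4783, -0.2741, 0.0077]
tcp_rot: [126.6, 89.8, -8.4]
wrist_force: [-0.1, -0.2, 7.4]
opening: 0.0388
```

```bash
python3 -c "
from h import *
plan([.4768,-.2738,.12],-45)"
```

```text
t 5.0 pos [ 0.4783 -0.2741  0.0077] open 0.0388 F [-0.1 -0.2  7.4] q [-2.990e+01  6.700e+00 -1.290e+01  7.020e+01  1.000e-01  1.051e+02]
T [[0.003, 0.708, -0.706], [-0.0, -0.706, -0.708], [-1.0, 0.002, -0.002]]
shift [-112.3   -1.     0.6] rot [ 0.001  -0.0018 -0.0024]
```

>>> apply_moves([
  [[-10,0,0,0,0,0,0.3],[-40,0,0,0,0,0,0.3],[-80,0,0,0,0,0,0.3],[-112,0,0,0,0,0,0.3],[-112,0,0,0,0,0,0.3],[-112,0,0,0,0,0,0.3],[-112,0,0,0,0,0,0.3]],
])

```text
time: 5.7
ee_pos: [0.4775, -0.2738, 0.1188]
tcp_rot: [145.5, 89.9, 10.6]
wrist_force: [0.9, 0.7, -0.5]
opening: 0.0389
```

```bash
python3 -c "
from h import *
plan([.5603,-.1335,.12],-45)
o=get_obs();e=o['ee_pos'];y=np.array([.707,-.707,0]);t=np.array([.707,.707,0])
for n in('scene','top'):
  p=shot(n,n+'4.png');w=cloud(p);M=masks(p)
  c=comp(M['blue'],e,p);q=w[c]-e
  print(n,c.sum(),q.mean(0).round(4),'y',np.percentile(q@y,[2,98]).round(4),'t',np.percentile(q@t,[2,98]).round(4),'z',np.percentile(q[:,2],[2,98]).round(4), fitcyl(p,c,.02,e[2]-.002,e[2]+.018,e[:2])-e[:2])
  print('post',fitcyl(p,comp(M['red'],[.56,-.135,.006],p),.026,0,.008,[.56,-.135]).round(4))
  a=cv2.imread('pics/'+n+'4.png');u=proj(p,[e])[0].astype(int);a=a[u[1]-50:u[1]+50,u[0]-60:u[0]+60];cv2.imwrite('pics/c4'+n+'.png',cv2.resize(a,None,fx=5,fy=5))
"
```

```text
t 5.7 pos [ 0.4775 -0.2738  0.1188] open 0.0389 F [ 0.9  0.7 -0.5] q [-2.990e+01  4.200e+00 -3.200e+00  8.250e+01  1.000e-01  1.051e+02]
T [[0.002, 0.708, -0.706], [0.0, -0.706, -0.708], [-1.0, 0.001, -0.001]]
shift [  -1.   -40.5 -157.8] rot [ 0.001  -0.0014 -0.001 ]
scene 67 [0.0087 0.007  0.0141] y [-0.0181  0.0204] t [0.0002 0.018 ] z [0.0021 0.063 ] [0.00437928 0.0079011 ]
post [ 0.56   -0.1342]Traceback (most recent call last):
  File "<string>", line 7, in <module>
    c=comp(M['blue'],e,p);q=w[c]-e
  File "h.py", line 47, in comp
    i=1+int(np.argmin(d)); return l==i
            ~~~~~~~~~^^^
    return _wrapfunc(a, 'argmin', axis=axis, out=out, **kwds)
    return _wrapit(obj, method, *args, **kwds)
    result = getattr(arr, method)(*args, **kwds)
ValueError: attempt to get argmin of an empty sequence
```

View pics/c4scene.png

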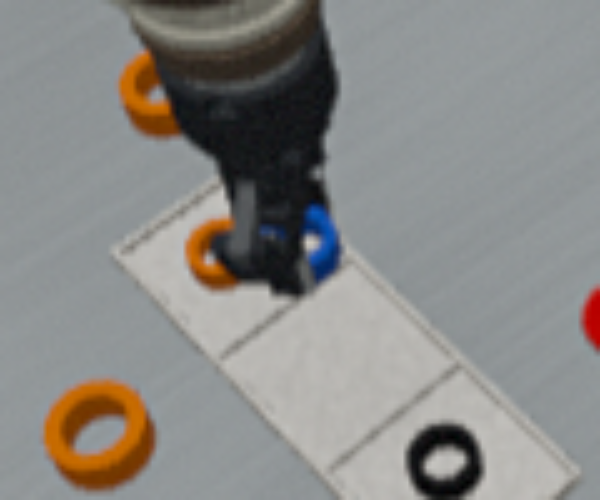

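The ring is held between the fingers and centred on the TCP to about 2 mm, and its compartment is empty. Next I move over the post.

>>> apply_moves([
  [[0,-10,-39,0,0,0,0.3],[0,-20,-79,0,0,0,0.3],[0,-30,-118,0,0,0,0.3],[0,-40,-158,0,0,0,0.3],[20,-40,-158,0,0,0,0.3],[40,-40,-158,0,0,0,0.3],[54,-40,-158,0,0,0,0.3],[54,-40,-158,0,0,0,0.3],[54,-40,-158,0,0,0,0.3],[54,-40,-158,0,0,0,0.3]],
])

```text
time: 6.8
ee_pos: [0.5611, -0.134, 0.0656]
tcp_rot: [144.2, 89.9, 9.2]
wrist_force: [-1.1, -0.5, 0.6]
opening: 0.0386
```

```bash
python3 -c "
from h import *
plan([.5603,-.1335,.012],-45)
o=get_obs();e=o['ee_pos']
p=shot('scene','s5.png')
a=cv2.imread('pics/s5.png');u=proj(p,[e])[0].astype(int);a=a[u[1]-50:u[1]+50,u[0]-60:u[0]+60];cv2.imwrite('pics/c5.png',cv2.resize(a,None,fx=6,fy=6))
w=cloud(p);c=comp(masks(p)['blue'],e,p);q=w[c]-e;t=np.array([.707,.707,0]);print(c.sum(),np.percentile(q@t,[2,50,98]))
"
```

```text
t 6.8 pos [ 0.5611 -0.134   0.0656] open 0.0386 F [-1.1 -0.5  0.6] q [-1.350e+01  8.500e+00 -4.400e+00  7.700e+01  1.000e-01  1.215e+02]
T [[0.002, 0.707, -0.707], [0.0, -0.707, -0.707], [-1.0, 0.001, -0.002]]
shift [53.6 -1.   0.3] rot [ 0.0005 -0.0019 -0.0014]
34 [0.00888654 0.01333232 0.01781071]
```

View pics/c5.png

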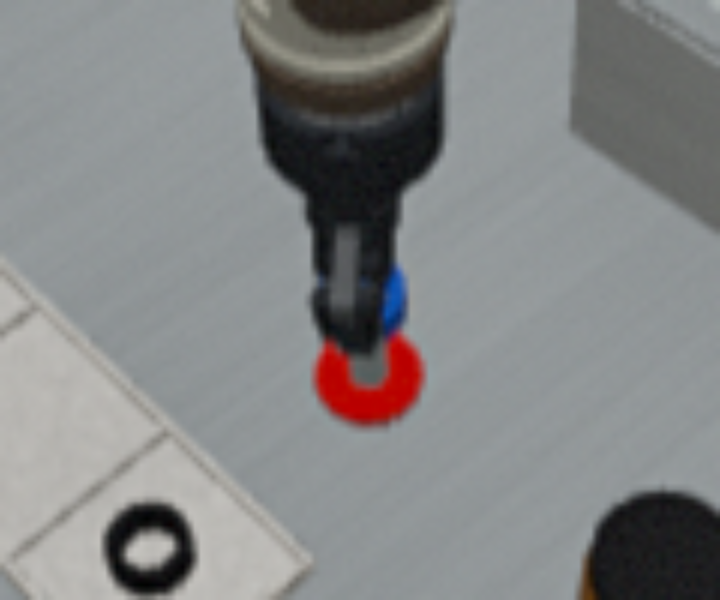

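The ring sits above the pin, with the foot at (368,378) in this crop and the ring at about (385,305). I'll descend partway and watch the force.

>>> apply_moves([
  [[10,-1,0,0,0,0,0.3],[18,-1,0,0,0,0,0.3],[24,-1,0,0,0,0,0.3],[28,-1,0,0,0,0,0.3],[32,-1,0,0,0,0,0.3],[32,-1,0,0,0,0,0.3]],
])

```text
time: 7.45
ee_pos: [0.5602, -0.1332, 0.033]
tcp_rot: [151.7, 89.9, 16.7]
wrist_force: [0.0, 0.7, -0.5]
opening: 0.0388
```

```bash
python3 -c "
from h import *
plan([.5603,-.1335,.013],-45)"
```

```text
t 7.45 pos [ 0.5602 -0.1332  0.033 ] open 0.0388 F [ 0.   0.7 -0.5] q [-1.340e+01  9.200e+00 -7.200e+00  7.350e+01  1.000e-01  1.216e+02]
T [[0.002, 0.707, -0.707], [0.001, -0.707, -0.707], [-1.0, 0.001, -0.002]]
shift [20.   0.2  0.2] rot [ 0.0005 -0.0016 -0.0008]
```

The ring bottom is about 15 mm below the pin top with no force, so it is threaded. Seating it and letting go.

>>> apply_moves([
  [[8,0,0,0,0,0,0.3],[14,0,0,0,0,0,0.3],[19,0,0,0,0,0,0.3],[19,0,0,0,0,0,0.3],[19,0,0,0,0,0,0.6],[19,0,0,0,0,0,0.6],[19,0,0,0,0,0,0.6],[19,0,0,0,0,0,0.6],[10,0,0,0,0,0,0.6],[-20,0,0,0,0,0,0.6],[-60,0,0,0,0,0,0.6],[-110,0,0,0,0,0,0.6],[-150,0,0,0,0,0,0.6],[-190,0,0,0,0,0,0.6],[-190,0,0,0,0,0,0.6]],
])

```text
time: 8.95
ee_pos: [0.5614, -0.1337, 0.23]
tcp_rot: [126.2, 89.4, -8.8]
wrist_force: [-0.0, -0.6, 0.3]
opening: 0.0511
```

```bash
python3 -c "
from h import *
plan([.458,.141,.25],7.4)
for n in('scene','top'):
  p=shot(n,n+'6.png');w=cloud(p);c=comp(masks(p)['blue'],[.56,-.1335,.02],p);q=w[c];print(c.sum(),np.nanmean(q,0),np.nanpercentile(q[:,2],[2,98]),fitcyl(p,c,.02,.008,.028,[.56,-.1335]))
  if n=='scene':
    a=cv2.imread('pics/scene6.png')[210:300,250:370];cv2.imwrite('pics/c6.png',cv2.resize(a,None,fx=6,fy=6))
"
```

```text
t 8.95 pos [ 0.5614 -0.1337  0.23  ] open 0.0511 F [-0.  -0.6  0.3] q [-1.340e+01  8.100e+00  1.330e+01  9.460e+01  1.000e-01  1.216e+02]
T [[0.011, 0.707, -0.707], [-0.002, -0.707, -0.707], [-1.0, 0.009, -0.006]]
shift [ -21.5 -267.1 -121.4] rot [-0.914  -0.002  -0.0111]
111 [ 0.56232835 -0.13721258  0.02457369] [0.01484369 0.0298086 ] [ 0.5583996  -0.13399974]Traceback (most recent call last):
  File "<string>", line 5, in <module>
    p=shot(n,n+'6.png');w=cloud(p);c=comp(masks(p)['blue'],[.56,-.1335,.02],p);q=w[c];print(c.sum(),np.nanmean(q,0),np.nanpercentile(q[:,2],[2,98]),fitcyl(p,c,.02,.008,.028,[.56,-.1335]))
                                     ~~~~^^^^^^^^^^^^^^^^^^^^^^^^^^^^^^^^^^^^^
  File "h.py", line 47, in comp
    i=1+int(np.argmin(d)); return l==i
            ~~~~~~~~~^^^
    return _wrapfunc(a, 'argmin', axis=axis, out=out, **kwds)
    return _wrapit(obj, method, *args, **kwds)
    result = getattr(arr, method)(*args, **kwds)
ValueError: attempt to get argmin of an empty sequence
```

View pics/c6.png

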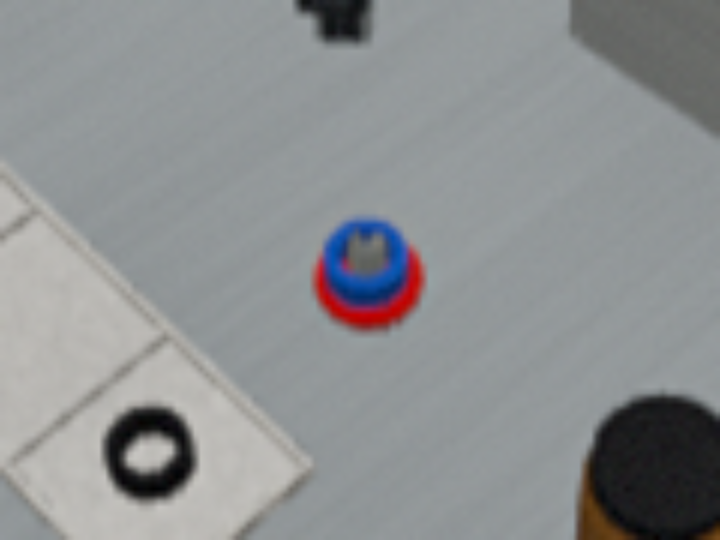

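The ring is fully down on the red foot: level around the pin at (365,260) in the crop, top at about 29 mm. Now to the guard bar.

>>> apply_moves([
  [[-22,-267,-121,-0.914,0,-0.01,0.47],[-22,-267,-121,-0.914,0,-0.01,0.47],[-22,-267,-121,-0.914,0,-0.01,0.47],[-22,-267,-121,-0.914,0,-0.01,0.47],[-22,-267,-121,-0.914,0,-0.01,0.47],[-22,-267,-121,-0.914,0,-0.01,0.47],[-22,-267,-121,-0.914,0,-0.01,0.47],[-22,-267,-121,-0.914,0,-0.01,0.47],[-22,-267,-121,-0.914,0,-0.01,0.47],[-22,-267,-121,-0.914,0,-0.01,0.47],[-22,-267,-121,-0.914,0,-0.01,0.47]],
])

```text
time: 10.15
ee_pos: [0.4572, 0.1399, 0.2457]
tcp_rot: [-124.7, 89.6, 152.6]
wrist_force: [-0.2, -0.9, 0.1]
opening: 0.0403
```

```bash
python3 -c "
from h import *
plan([.458,.141,.113],7.4)
o=get_obs();e=o['ee_pos']
for n in('scene','top'):
  p=shot(n,n+'7.png')
"
```

```text
t 10.15 pos [0.4572 0.1399 0.2457] open 0.0403 F [-0.2 -0.9  0.1] q [16.9 -4.2  2.4 96.9  0.2 99.6]
T [[-0.006, 0.992, 0.126], [0.003, 0.126, -0.992], [-1.0, -0.005, -0.004]]
shift [132.7   1.6  -0.5] rot [-0.0024 -0.0035  0.0051]
```

View pics/scene7.png

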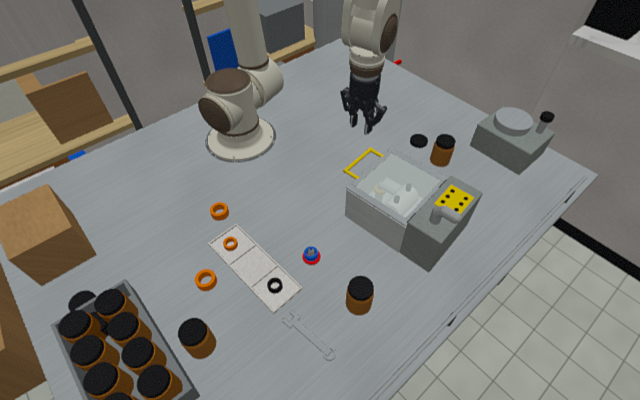

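The gripper at (362,125) is lined up above the bar at (362,162). Descending with a finger on each side of it.

>>> apply_moves([
  [[40,1,0,0,0,0.005,0.47],[75,1,0,0,0,0.005,0.47],[95,1,0,0,0,0.005,0.47],[110,1,0,0,0,0.005,0.47],[122,1,0,0,0,0.005,0.47],[132,1,0,0,0,0.005,0.47],[132,1,0,0,0,0.005,0.47],[132,1,0,0,0,0.005,0.47]],
])

```text
time: 11.05
ee_pos: [0.4577, 0.1408, 0.1144]
tcp_rot: [168.0, 89.8, 85.3]
wrist_force: [-0.4, 0.3, 0.0]
opening: 0.0402
```

```bash
python3 -c "
from h import *
plan([.458,.141,.111],7.4)
p=shot('scene','s8.png')
a=cv2.imread('pics/s8.png')[90:220,290:450];cv2.imwrite('pics/c8.png',cv2.resize(a,None,fx=4.5,fy=4.5))
"
```

```text
t 11.05 pos [0.4577 0.1408 0.1144] open 0.0402 F [-0.4  0.3  0. ] q [ 17.   -5.6 -13.3  82.1   0.2  99.7]
T [[0.0, 0.992, 0.127], [0.004, 0.127, -0.992], [-1.0, 0.001, -0.004]]
shift [ 3.4  0.3 -0.2] rot [-0.0018 -0.0037 -0.0008]
```

View pics/c8.png

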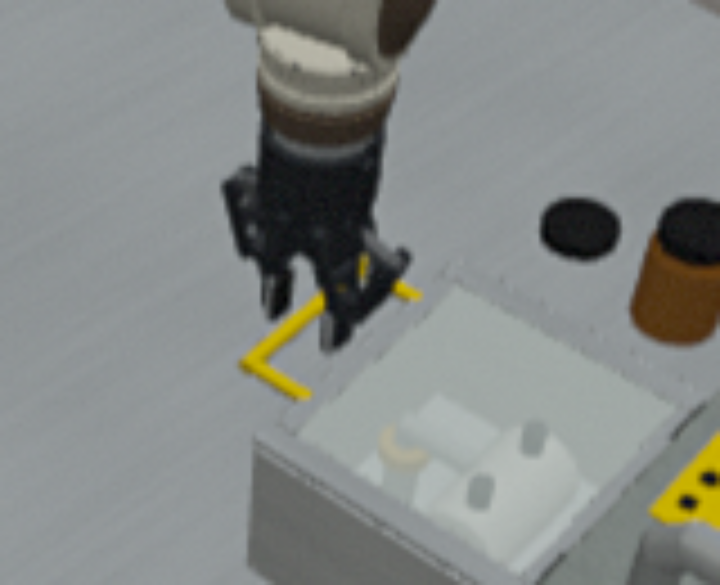

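The fingers straddle the bar, outer at (275,300) and inner at (335,335) in the crop, with the yellow bar between them. Closing.

>>> apply_moves([
  [[3,0,0,0,0,0,0.2],[3,0,0,0,0,0,0],[3,0,0,0,0,0,0],[3,0,0,0,0,0,0],[3,0,0,0,0,0,0],[3,0,0,0,0,0,0],[3,0,0,0,0,0,0]],
], newtons=40)

```text
time: 11.8
ee_pos: [0.4572, 0.1408, 0.112]
tcp_rot: [175.5, 89.8, 92.8]
wrist_force: [-5.8, -1.7, 4.4]
opening: 0.0103
```

```bash
python3 -c "
from h import *
o=get_obs();e=o['ee_pos'];a=np.radians(7.4)
print(o['opening'],o['wrist_force'])
x=np.array([np.cos(a),np.sin(a),0])
for d in range(0,52,5):
  t=np.radians(d); s=.245*(x*(1-np.cos(t))+np.array([0,0,np.sin(t)]))
  T=R.from_euler('xyz',o['tcp_rot'],degrees=True); print(d,(T.inv().apply(s)*1000).round(0))
plan(e,7.4)
"
```

```text
0.010331623509397548 [-5.84682613 -1.72098993  4.42368313]
0 [0. 0. 0.]
5 [-21.   1.  -0.]
10 [-43.   4.  -0.]
15 [-63.   8.  -0.]
20 [-84.  15.  -0.]
25 [-104.   23.   -0.]
30 [-122.   33.   -1.]
35 [-141.   44.   -1.]
40 [-157.   57.   -1.]
45 [-173.   72.   -1.]
50 [-188.   88.   -1.]
t 11.8 pos [0.4572 0.1408 0.112 ] open 0.0103 F [-5.8 -1.7  4.4] q [ 17.   -5.6 -13.6  81.9   0.2  99.7]
T [[-0.0, 0.992, 0.127], [0.004, 0.127, -0.992], [-1.0, 0.0, -0.004]]
shift [0. 0. 0.] rot [-0.0017 -0.004  -0.0003]
```

Bar gripped, opening 10 mm. Lifting along the arc.

>>> apply_moves([
  [[-10,0,0,0,0,0,0],[-21,1,0,0,0,0,0],[-32,2,0,0,0,0,0],[-43,4,0,0,0,0,0],[-53,6,0,0,0,0,0],[-63,8,0,0,0,0,0],[-74,11,0,0,0,0,0],[-84,15,0,0,0,0,0],[-94,19,0,0,0,0,0],[-104,23,0,0,0,0,0]],
])

```text
time: 12.8
ee_pos: [0.4795, 0.1435, 0.217]
tcp_rot: [-164.5, 89.7, 112.8]
wrist_force: [-4.7, 3.8, -2.4]
opening: 0.01
```

```bash
python3 -c "
from h import *
plan([.4572+.088*.992,.1408+.088*.129,.3],7.4)
p=shot('scene','s9.png')
"
```

```text
t 12.8 pos [0.4795 0.1435 0.217 ] open 0.01 F [-4.7  3.8 -2.4] q [16.5 -2.1  1.3 93.4  0.3 99.2]
T [[-0.002, 0.992, 0.127], [0.004, 0.127, -0.992], [-1.0, -0.001, -0.005]]
shift [-83.1  65.4  -0.7] rot [-0.0014 -0.0045  0.0013]
```

View pics/s9.png

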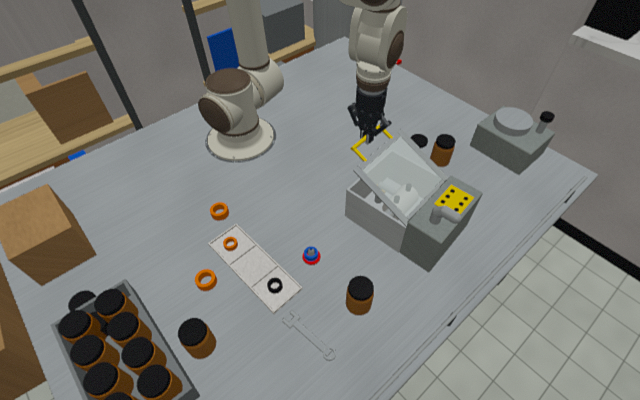

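The guard is half way up, with its bar held in the fingers at (372,140). Continuing to 50 degrees.

>>> apply_moves([
  [[-9,5,0,0,0,0,0],[-18,10,0,0,0,0,0],[-28,15,0,0,0,0,0],[-37,21,0,0,0,0,0],[-45,27,0,0,0,0,0],[-53,34,0,0,0,0,0],[-61,41,0,0,0,0,0],[-69,49,0,0,0,0,0],[-76,57,0,0,0,0,0],[-83,65,0,0,0,0,0],[-83,65,0,0,0,0,0],[-83,65,0,0,0,0,0],[-83,65,0,0,0,0,0],[-83,65,0,0,0,0,0],[-83,65,0,0,0,0,0]],
])

```text
time: 14.35
ee_pos: [0.5436, 0.1515, 0.3041]
tcp_rot: [165.2, 89.7, 82.6]
wrist_force: [-11.3, 1.3, 9.5]
opening: 0.0103
```

```bash
python3 -c "
from h import *
plan([.4572+.088*.992,.1408+.088*.129,.3],7.4)
o=get_obs(); a=np.radians(7.4); x=np.array([np.cos(a),np.sin(a),0]); yy=np.array([-np.sin(a),np.cos(a),0])
b0=np.array([.4575,.141,.13]); H=b0+.245*x
g=o['ee_pos']+[0,0,.019]; r=g-H; print('angle by TCP',np.degrees(np.arctan2(r[2],-r@x)),'rad',np.hypot(r[2],r@x))
for n in('scene','top'):
  p=shot(n,n+'10.png');w=cloud(p);m=masks(p)['yellow']
  q=w[m]; q=q[~np.isnan(q[:,0])]-H
  s=np.c_[-q@x,q@yy,q[:,2]]; s=s[(np.hypot(s[:,0],s[:,2])>.19)&(np.hypot(s[:,0],s[:,2])<.28)&(abs(s[:,1])<.08)&(s[:,0]>0)]
  print(n,len(s),s.min(0),s.max(0),'angles',np.degrees(np.percentile(np.arctan2(s[:,2],s[:,0]),[5,25,50,75,95])))
"
```

```text
t 14.35 pos [0.5436 0.1515 0.3041] open 0.0103 F [-11.3   1.3   9.5] q [ 15.4   9.3  23.2 103.7   0.3  98.1]
T [[0.001, 0.992, 0.128], [0.006, 0.128, -0.992], [-1.0, 0.001, -0.005]]
shift [ 4.1  0.9 -0.5] rot [-0.0012 -0.0054 -0.0014]
angle by TCP 50.66688681483094 rad 0.24964778398469098
scene 198 [ 0.10942764 -0.06760976  0.15295015] [0.16526148 0.06423054 0.2412285 ] angles [49.582933   50.12815685 50.47116576 50.76195776 51.17185063]
top 69 [ 0.12711872 -0.06232255  0.15593906] [ 0.16442708 -0.03572564  0.19891406] angles [49.24913419 50.204541   50.76778675 51.07710128 51.3916879 ]
```

View pics/scene10.png

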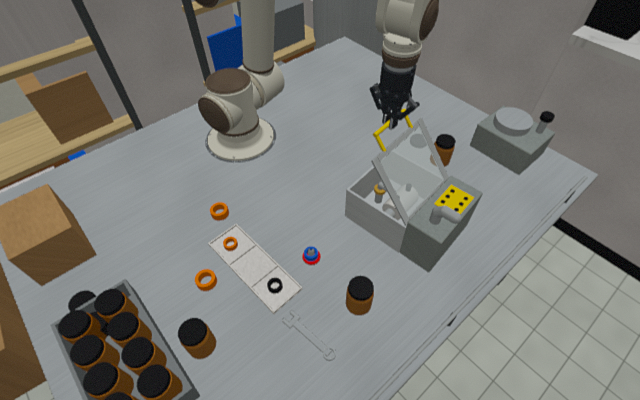

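Three estimates agree on 50–51 degrees. I'll hold for half a second and check for drift before handing in.

>>> apply_moves([
  [[2,0,0,0,0,0,0],[2,0,0,0,0,0,0],[2,0,0,0,0,0,0],[2,0,0,0,0,0,0],[2,0,0,0,0,0,0],[2,0,0,0,0,0,0],[2,0,0,0,0,0,0],[2,0,0,0,0,0,0],[2,0,0,0,0,0,0],[2,0,0,0,0,0,0]],
])

```text
time: 15.45
ee_pos: [0.5431, 0.1514, 0.3038]
tcp_rot: [160.1, 89.7, 77.4]
wrist_force: [-6.4, 2.0, 4.6]
opening: 0.0106
```

```bash
cat > chk.py <<'E'
from h import *
a=np.radians(7.4); x=np.array([np.cos(a),np.sin(a),0]); yy=np.array([-np.sin(a),np.cos(a),0])
H=np.array([.4575,.141,.13])+.245*x
for i in range(3):
  o=get_obs();g=o['ee_pos']+[0,0,.019]; r=g-H; print('t',o['time'],'angle TCP',np.degrees(np.arctan2(r[2],-r@x)).round(2),o['ee_pos'].round(4),o['wrist_force'].round(1),o['opening'])
  p=shot('scene','chk%d.png'%i);w=cloud(p);m=masks(p)
  q=w[m['yellow']]; q=q[~np.isnan(q[:,0])]-H
  s=np.c_[-q@x,q@yy,q[:,2]]; rr=np.hypot(s[:,0],s[:,2]); s=s[(rr>.19)&(rr<.28)&(abs(s[:,1])<.08)&(s[:,0]>0)]
  print('cam',np.degrees(np.median(np.arctan2(s[:,2],s[:,0]))).round(2))
c=comp(m['blue'],[.56,-.1335,.02],p);print('ring',fitcyl(p,c,.02,.008,.028,[.56,-.1335]).round(4),np.nanpercentile(w[c][:,2],98).round(4),'post .5600 -.1342 in this cam')
E
python3 chk.py
```

```text
t 15.45 angle TCP 50.52 [0.5431 0.1514 0.3038] [-6.4  2.   4.6] 0.010622007971381842
cam 50.33
t 15.5 angle TCP 50.53 [0.5431 0.1514 0.3038] [-6.9  0.9  4.2] 0.010554393733102898
cam 50.28
t 15.55 angle TCP 50.52 [0.5431 0.1514 0.3037] [-7.1  0.7  4.2] 0.010607330629006402
cam 50.34
ring [ 0.5584 -0.134 ] 0.0293 post .5600 -.1342 in this cam
```

Steady at about 50.4 degrees, and the ring is seated. Handing in.

```bash
python3 -c "
from h import *
print(bot.job_done())"
```

```text
the job is handed in; nothing more can be done
None
```

The blue ring is on the ready post, and the guard is being held open at about 50 degrees by the gripper. I handed the job in at about 15.6 s; the hand-in gives no verdict.

- **Ring:** I took it from the middle tray compartment, threaded it onto the pin with no noticeable force, and let go. In the last scene picture it sits about 1.6 mm off the post axis. Its top is at about 29 mm, against 28 mm for fully down. It looked level when I viewed it just after letting go.
- **Guard:** The fingers hold the yellow bar with a 40 N grip setting. The arm position gives 50.5 degrees and the camera 50.3. There was no drift between readings, and the wrist force was steady at about 8 N.
- **Not confirmed:** The top camera could not see the ring after placing because the arm hid it, so that check rests on the scene camera alone.
- **Other items:** The other rings, jars, cap and spanner looked unmoved in the last pictures I viewed; I didn't measure them again.

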